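# Change out the spent gas traps

### The arm

A 7-joint arm with a two-finger parallel gripper is mounted at the origin on the work surface. World frame = base frame: x ahead of the robot, y to its left, z up, the work surface at z = 0. Lengths are in m, angles in rad, forces in N, time in s.
With the tool pointing down it reaches from about 0.35 to 0.9 m from the base axis. Payload 19.9 kg.
Tool frame: the origin (TCP) lies midway between the tips of the shut fingers; the grasp point (between the pads) lies 19 mm behind it; z points along the fingers, y is the line along which they close (so a half turn about z gives the same grasp; the last joint's range is limited). The gripper opens to 85 mm and grips with 20 to 120 N. Pads are 22 mm wide; open, the fingers measure 114 mm over their backs; the gripper's body (76 mm by 85 mm) begins 54 mm behind the grasp point. The pads swing forward as they close: fully open they stand 13 mm farther back than shut.
Start: joints at [-1.171, 0.417, -0.01, 1.614, 0.005, 1.111, -0.053], TCP at [0.267, 0.565, 0.197] pointing down, gripper open.
Joint ranges: [-2.81, 2.81], [-0.39, 2.02], [-1.27, 1.25], [0.06, 2.57], [-1.19, 4.33], [0.19, 2], [-2.82, 2.82]. Speed limits (rad/s): [1.89, 1.89, 2.39, 2.39, 3.01, 3.01, 3.01].

### API

Orientations are given as a unit quaternion [x, y, z, w].
In Python, from plant import * gives the robot as it stands. The module is installed in compiled form; this text tells all that it offers.
- The arm moves only by the tool play_rows, never from a script. Its argument "plan" is a list of rows, each a list of 7 numbers: the shift along the world's x, y, z in units of 50 mm (1.0 is 50 mm), then the turn, a rotation vector about the world's x, y, z in degrees, then the finger opening in mm, from 0 to 85.4. A call has 1 to 20 rows; each row is the pose to reach, as a shift and turn from the pose commanded when the call began; what a row does not reach only later rows make up. A row lasts 1/10 s, in which the tool goes at most 50 mm and 8.59 degrees, less where a joint would pass 70% of its speed; a pose out of reach is approached as far as the arm can. A call with a gripper value outside its range is refused whole. The fingers move at their own pace and stop on an object; "grip_force" is the grip in N (left out, the last holds). Time passes only in rows, so rows that repeat a pose let the fingers close. It gives the time, the measured TCP pose, the force, the opening and the grip force at its end, in the units of the state.
- read_state(): the state, without advancing time (a new reading comes with each control period).
- get_image(name): name is "scene" or "top" or "wrist"; returns a dict with "img" (480x640x3 uint8, red, green, blue), "range_z" (480x640 float32, m along the optical axis (not along the pixel's ray), 0 where there is no reading), "camera_matrix" (3x3 intrinsics, pixels), "rvec" (rotation vector, rad) and "tvec" (3), from world to camera coordinates, as OpenCV has them. Camera axes: x right, y down, z forward; pixel columns grow to the right and rows downward; lengths in m; the calibration is good to about 2 mm. A picture is of the moment at which its call begins.
- sign_off(): hands the job in; it is judged then, once.
The state is a dict: "time_s": time; "qpos": joint angles; "joint_velocities": joint speeds; "joint_efforts": joint torques, N m; "eef_pos": TCP position; "tcp_rot": TCP orientation; "contact_force": force on the tool from outside, world axes, zero at the start; "ft_torque": the same for the moment, N m; "finger_gap": finger opening in m; "gripper_force": force on a finger pad.
Only numpy, scipy, OpenCV 4.12 (cv2) and the standard library are available. Lean on these libraries where they do the work, as an engineer would, in place of code of your own. Each camera call takes 0.05 s, during which the arm holds its last target. There are 200 camera calls.

### The job

First lift the lid of the storage case most of the way up but still short of upright, take your hand off and see that it holds its angle for a second. Then take every spent gas trap off the manifold (pull back the coupler's sprung collar so that the trap pops out, then draw it out) and pack these and the one lying loose on the bench flat on the floor of the case, side by side and none on top of another, and shut the lid fully. Leave the bottles and the beaker where they stand.

Things in the scene. Friction and masses are not known exactly. Their poses are not given: they have to be found in the camera images.
- manifold: Gas manifold fixed on the bench: aluminium block 60 x 250 x 78 mm high, with three level quick couplers 80 mm apart on its face towards the robot. Origin on the bench below collar 2; x runs back into the block (its face at x = +40 mm), z up. Coupler axes at y = +80, 0, -80, z = 42 mm. A support rail 14 mm wide, 27 mm high (x = -102 to -28) carries each trap's body.
- collar_1 (a joint): Sprung collar of coupler 1: 0 = home, up to 0.014 m as it is pulled straight back (manifold +x); spring 4 N at home, 10 N fully back. Pulled back over 9 mm it frees the trap (locked before), which a spring at once pops about 12 mm out towards -x. Let go, the collar springs forward (only part-way while a popped trap is still in).
- collar_1_mid (a point): Centre of collar 1, on the coupler axis (moves with it): brass ring with grip grooves, 44 mm outside diameter, 30 mm long along manifold x, centre 3 mm short of the manifold's origin (x = -3 mm) when home. Beside it 36 mm of free air to the next collar. Axes as the manifold's.
- collar_2 (a joint): Sprung collar of coupler 2: 0 = home, up to 0.014 m as it is pulled straight back (manifold +x); spring 4 N at home, 10 N fully back. Pulled back over 9 mm it frees the trap (locked before), which a spring at once pops about 12 mm out towards -x. Let go, the collar springs forward (only part-way while a popped trap is still in).
- collar_2_mid (a point): Centre of collar 2, on the coupler axis (moves with it): brass ring with grip grooves, 44 mm outside diameter, 30 mm long along manifold x, centre 3 mm short of the manifold's origin (x = -3 mm) when home. Beside it 36 mm of free air to the next collar. Axes as the manifold's.
- collar_3 (a joint): Sprung collar of coupler 3: 0 = home, up to 0.014 m as it is pulled straight back (manifold +x); spring 4 N at home, 10 N fully back. Pulled back over 9 mm it frees the trap (locked before), which a spring at once pops about 12 mm out towards -x. Let go, the collar springs forward (only part-way while a popped trap is still in).
- collar_3_mid (a point): Centre of collar 3, on the coupler axis (moves with it): brass ring with grip grooves, 44 mm outside diameter, 30 mm long along manifold x, centre 3 mm short of the manifold's origin (x = -3 mm) when home. Beside it 36 mm of free air to the next collar. Axes as the manifold's.
- trap_a_mid (a point): Gas trap, one of up to four alike: plain aluminium square body 66 x 30 x 30 mm with grey bands, 0.1 to 0.25 kg, with a round steel nipple (18 mm diameter, 42 mm long) on its +x end, the tip 75 mm from this point. Point: centre of the square body, 15 mm over its underside; x along it towards the nipple, z up. If present, locked in coupler 1 at first.
- trap_b_mid (a point): Gas trap, one of up to four alike: plain aluminium square body 66 x 30 x 30 mm with grey bands, 0.1 to 0.25 kg, with a round steel nipple (18 mm diameter, 42 mm long) on its +x end, the tip 75 mm from this point. Point: centre of the square body, 15 mm over its underside; x along it towards the nipple, z up. If present, locked in coupler 2 at first.
- trap_c_mid (a point): Gas trap, one of up to four alike: plain aluminium square body 66 x 30 x 30 mm with grey bands, 0.1 to 0.25 kg, with a round steel nipple (18 mm diameter, 42 mm long) on its +x end, the tip 75 mm from this point. Point: centre of the square body, 15 mm over its underside; x along it towards the nipple, z up. If present, locked in coupler 3 at first.
- trap_d_mid (a point): Gas trap, one of up to four alike: plain aluminium square body 66 x 30 x 30 mm with grey bands, 0.1 to 0.25 kg, with a round steel nipple (18 mm diameter, 42 mm long) on its +x end, the tip 75 mm from this point. Point: centre of the square body, 15 mm over its underside; x along it towards the nipple, z up. At first loose on the bench.
- coupler_1 (a point): Fixed point of coupler 1 on its axis, where the centre of a locked trap's body sits (manifold x = -55 mm, 42 mm up). Axes as the manifold's. A popped trap's centre lies 12 mm from it towards -x and stays there; drawn on straight towards -x against a few N of drag, its nipple is clear of the coupler 50 mm from this point.
- coupler_2 (a point): Fixed point of coupler 2 on its axis, where the centre of a locked trap's body sits (manifold x = -55 mm, 42 mm up). Axes as the manifold's. A popped trap's centre lies 12 mm from it towards -x and stays there; drawn on straight towards -x against a few N of drag, its nipple is clear of the coupler 50 mm from this point.
- coupler_3 (a point): Fixed point of coupler 3 on its axis, where the centre of a locked trap's body sits (manifold x = -55 mm, 42 mm up). Axes as the manifold's. A popped trap's centre lies 12 mm from it towards -x and stays there; drawn on straight towards -x against a few N of drag, its nipple is clear of the coupler 50 mm from this point.
- case: Storage case fixed on the bench: grey plastic box, outside 150 (x) x 240 (y) x 62 mm high, walls 6 mm, inner floor 6 mm above the bench (inside 138 x 228 mm), room for four traps side by side, lengthwise along x. Origin under its centre; the lid's hinge is on the +x side, the lid lifts at the -x side (towards the robot).
- lid (a joint): Lid of the case on a stiff friction hinge: 0 = shut, grows as it opens, to 1.9 rad at most (1.57 = upright). It stays at whatever angle it is left. Grey plate 150 x 240 x 8 mm, 0.35 kg; moving it takes up to 0.75 N m about the hinge. May start slightly ajar.
- lid_bar (a point): Middle of the lid's round steel bar handle (12 mm thick, 90 mm long, parallel to the hinge), standing 35 mm off the lid's outer face, 130 mm from the hinge line and 20 mm from the free edge. Axes turn with the lid: x from the free edge to the hinge, y along the bar, z off the outer face.
- lid_hinge (a point): Point on the hinge line at the middle of the case's far upper edge, 62 mm above the bench; y along the hinge (opening is positive rotation about +y). Axes turn with the lid.
- amber_mid (a point): Bystander: amber reagent bottle with blue cap, 72 mm diameter, 150 mm high, standing; point half-way up.
- beaker_mid (a point): Bystander: glass beaker, 72 mm diameter, 90 mm high, standing; point half-way up.
- wash_mid (a point): Bystander: white plastic bottle, 64 mm diameter, 150 mm high, standing; point half-way up.
Things that resemble listed ones, but are neither listed nor needed, are in the scene too. What is shaped like the part that bears trap_d_mid but red or yellow is not meant.

How it is judged:
On the way, in this order (a step that is already met when the one before it is completed fails the run):
1. the lid stands by itself, untouched and still, at 0.85 to 1.47 rad for 0.8 s (value of joint lid between 0.85 and 1.47 rad and contact force between anything else and lid below 0.3 N and velocity of joint lid between -0.03 and 0.03 rad/s), for 0.8 s.
2. every trap lies flat on the floor of the case, let go and at rest (x of trap_a_mid in the frame of case between -0.072 and 0.072 m and y of trap_a_mid in the frame of case between -0.117 and 0.117 m and z of trap_a_mid in the frame of case between 0.012 and 0.029 m and linear speed of each of trap_a, trap_b, trap_c, trap_d below 0.03 m/s and x of trap_b_mid in the frame of case between -0.072 and 0.072 m and y of trap_b_mid in the frame of case between -0.117 and 0.117 m and z of trap_b_mid in the frame of case between 0.012 and 0.029 m and x of trap_c_mid in the frame of case between -0.072 and 0.072 m and y of trap_c_mid in the frame of case between -0.117 and 0.117 m and z of trap_c_mid in the frame of case between 0.012 and 0.029 m and x of trap_d_mid in the frame of case between -0.072 and 0.072 m and y of trap_d_mid in the frame of case between -0.117 and 0.117 m and z of trap_d_mid in the frame of case between 0.012 and 0.029 m and contact force between the fingers and trap_a below 0.3 N and contact force between the fingers and trap_b below 0.3 N and contact force between the fingers and trap_c below 0.3 N and contact force between the fingers and trap_d below 0.3 N), for 0.3 s.
At the end, for the whole second after the job is handed in: Every trap that is present lies at rest in the case, body centre inside the walls and 12 to 29 mm above the bench (flat on the floor, one layer), and the lid is shut (under 0.05 rad) (x of trap_a_mid in the frame of case between -0.072 and 0.072 m and y of trap_a_mid in the frame of case between -0.117 and 0.117 m and z of trap_a_mid in the frame of case between 0.012 and 0.029 m and linear speed of each of trap_a, trap_b, trap_c, trap_d below 0.03 m/s and x of trap_b_mid in the frame of case between -0.072 and 0.072 m and y of trap_b_mid in the frame of case between -0.117 and 0.117 m and z of trap_b_mid in the frame of case between 0.012 and 0.029 m and x of trap_c_mid in the frame of case between -0.072 and 0.072 m and y of trap_c_mid in the frame of case between -0.117 and 0.117 m and z of trap_c_mid in the frame of case between 0.012 and 0.029 m and x of trap_d_mid in the frame of case between -0.072 and 0.072 m and y of trap_d_mid in the frame of case between -0.117 and 0.117 m and z of trap_d_mid in the frame of case between 0.012 and 0.029 m and value of joint lid below 0.05 rad); the robot touches nothing.
It fails at once if the amber bottle is shoved more than 4 cm or knocked over (distance of amber_mid from where it was at the start of the episode above 0.04 m or angle between amber_mid's own z axis and vertical above 0.6 rad).
It fails at once if the beaker is shoved more than 4 cm or knocked over (distance of beaker_mid from where it was at the start of the episode above 0.04 m or angle between beaker_mid's own z axis and vertical above 0.6 rad).
It fails at once if the white bottle is shoved more than 4 cm or knocked over (distance of wash_mid from where it was at the start of the episode above 0.04 m or angle between wash_mid's own z axis and vertical above 0.6 rad).
Of trap_a, trap_b, trap_c only 2 to 3 are there at a start; the rules pass over those that are not, and their reading is None.
At some moment in a run one of trap_d may be knocked a few centimetres aside while the robot is not near it.
Once in a run the grip may slacken for a moment while it holds something.
It also fails if it takes over 210 s, if anything falls off the work surface, if the arm or the gripper's body presses on something with over 40 N, if the wrist force passes 120 N, or if a joint passes its speed limit or range.

## Working session

There is one attempt and no reset: what is moved stays moved. The work goes in short steps, Python scripts to look and compute and a tool call to move; the robot and the scene stay as the last step left them, time stands still between calls to the robot, and variables do not carry over. Pictures are saved under pics/ and viewed, at most 14 in all, crops included, and the job is handed in when it is done.

Besides the shell and the picture viewer there is one more tool, called as name([rows], argument=value, ...), one row to a line, values as JSON. play_rows: Moves the arm, as the interface text tells. Its arguments: {"type":"object","properties":{"plan":{"type":"array","items":{"type":"array","items":{"type":"number"}}},"grip_force":{"type":"number"}},"required":["plan"]}

```bash
mkdir -p pics; cat > h.py <<'E'
from plant import *
import numpy as np, cv2
from scipy.spatial.transform import Rotation as R
def snap(name,fn=None,crop=None,scale=1):
    d=get_image(name)
    if fn:
        im=d["img"][:,:,::-1]
        if crop: im=im[crop[1]:crop[3],crop[0]:crop[2]]
        if scale!=1: im=cv2.resize(im,None,fx=scale,fy=scale,interpolation=cv2.INTER_CUBIC)
        cv2.imwrite("pics/"+fn,im)
    np.savez(name+".npz",**d); return d
def load(name): return dict(np.load(name+".npz"))
def world(d):
    z=d["range_z"];K=d["camera_matrix"];v,u=np.mgrid[:480,:640]
    P=np.stack([(u-K[0,2])/K[0,0]*z,(v-K[1,2])/K[1,1]*z,z],-1)
    Rm=cv2.Rodrigues(d["rvec"])[0]
    W=(P-d["tvec"].ravel())@Rm; W[z==0]=np.nan; return W
def st():
    s=read_state();print("t",round(s["time_s"],2),"pos",np.round(s["eef_pos"],4),"eul",np.round(R.from_quat(s["tcp_rot"]).as_euler('xyz',degrees=True),1),"F",np.round(s["contact_force"],1),"gap",round(s["finger_gap"],4),"q",np.round(s["qpos"],2));return s
E
python3 - <<'E'
from h import *
st()
snap("scene","s1.png");snap("top","t1.png")
E
```

```text
t 0.0 pos [0.2671 0.5646 0.1969] eul [-179.9    0.   154.7] F [-0.3  0.3  0.5] gap 0.0854 q [-1.17  0.42 -0.01  1.61  0.    1.11 -0.05]
```

View pics/s1.png

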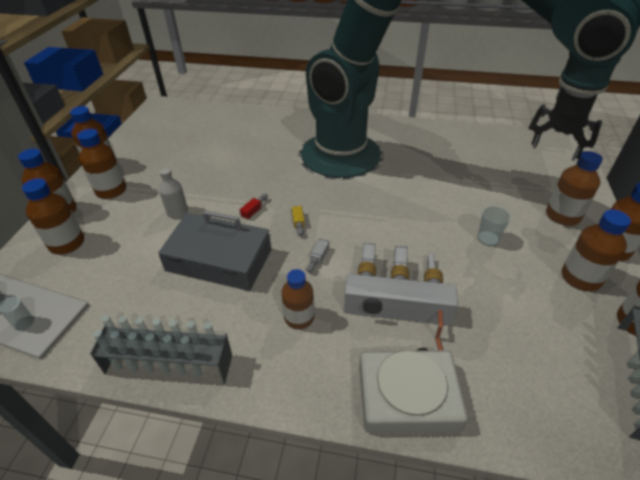

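View pics/t1.png

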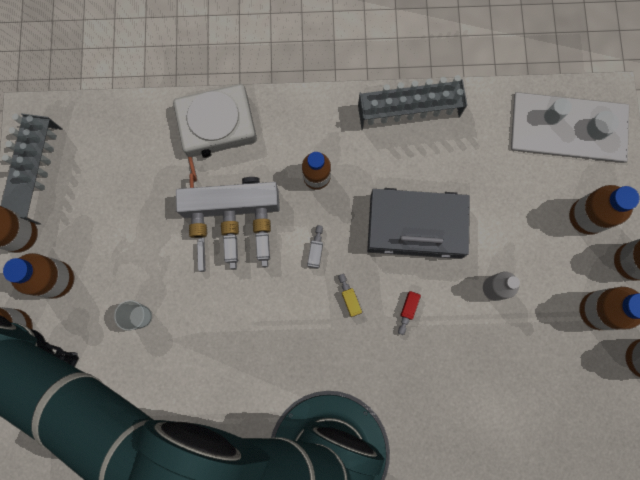

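The top picture shows the manifold with its collars at about (198,228), (230,226), (262,224). Traps sit in couplers 2 and 3, and coupler 1 looks like a bare rail. The loose grey trap is at (315,252), the case at (420,224) with its bar at (421,240), the amber bottle at (316,170), the beaker at (130,316) and the white bottle at (500,286).

```bash
python3 - <<'E'
from h import *
d=load("top");W=world(d)
im=d["img"][:,:,::-1][165:285,165:345]
cv2.imwrite("pics/t1c.png",cv2.resize(im,(720,480),interpolation=cv2.INTER_CUBIC))
im=d["img"][:,:,::-1][180:270,360:480]
cv2.imwrite("pics/t1d.png",cv2.resize(im,(720,540),interpolation=cv2.INTER_CUBIC))
def seg(box,z0,z1,n):
    m=np.zeros((480,640),bool);m[box[1]:box[3],box[0]:box[2]]=1
    m&=(W[...,2]>z0)&(W[...,2]<z1)
    p=W[m];
    if len(p)<5: print(n,"none");return
    r=cv2.minAreaRect((p[:,:2]*1000).astype(np.float32)); print(n,len(p),"c",np.round(r[0],1),"size",np.round(r[1],1),"ang",round(r[2],1),"z",np.round(np.percentile(p[:,2],[5,50,95]),4))
seg((160,170,290,220),.07,.085,"block")
for i,(a,b) in enumerate([(188,208),(222,240),(254,272)]):
    seg((a,215,b,240),.05,.07,"collar%d"%(i+1)); seg((a,238,b,275),.015,.07,"trap%d"%(i+1))
seg((300,220,330,275),.022,.04,"trapd body"); seg((300,220,330,275),.015,.04,"trapd all")
seg((360,180,480,265),.055,.08,"lid"); seg((360,180,480,265),.088,.13,"bar")
seg((300,150,335,190),.1,.17,"amber");seg((112,298,155,332),.03,.12,"beaker");seg((480,265,522,302),.04,.17,"wash")
seg((330,270,365,320),.022,.04,"yellow")
# lid tilt
m=np.zeros((480,640),bool);m[195:252,375:465]=1;m&=(W[...,2]>.055)&(W[...,2]<.085)
p=W[m];A=np.c_[p[:,:2],np.ones(len(p))];print(np.linalg.lstsq(A,p[:,2],rcond=None)[0])
E
```

```text
block 2422 c [631.4 232.4] size [ 78.8 250.4] ang 2.4 z [0.0721 0.0772 0.082 ]
collar1 274 c [557.4 308.7] size [52.4 40.7] ang 1.3 z [0.0512 0.0587 0.0665]
trap1 183 c [484.8 305.5] size [72.5 14.9] ang 2.7 z [0.0199 0.0256 0.0309]
collar2 311 c [550.6 227.1] size [37.7 63. ] ang 89.5 z [0.051  0.058  0.0655]
trap2 373 c [487.7 226.3] size [73.7 31.4] ang 1.6 z [0.0273 0.055  0.0608]
collar3 312 c [547.8 147.6] size [37.5 62.5] ang 89.2 z [0.0515 0.0581 0.0666]
trap3 328 c [488.  146.1] size [67.6 30.3] ang 2.8 z [0.0241 0.0551 0.0605]
trapd body 347 c [501.5  13.7] size [ 30.2 107.3] ang 79.4 z [0.0233 0.0291 0.0344]
trapd all 414 c [502.2  13.5] size [ 30.2 108.8] ang 79.4 z [0.0179 0.0285 0.0343]
lid 5350 c [ 548.9 -242.3] size [241.9 163.5] ang 84.2 z [0.0663 0.074  0.079 ]
bar 234 c [ 495.2 -236.4] size [102.6  13.9] ang 84.0 z [0.1021 0.1171 0.1218]
amber 592 c [685.2   7.7] size [64.2 68.6] ang 1.1 z [0.1025 0.1177 0.1522]
beaker 536 c [339.3 460.2] size [70.9 69.8] ang 64.5 z [0.0351 0.0687 0.0915]
wash 729 c [ 383.1 -427.6] size [62.5 60.1] ang 12.4 z [0.0519 0.1044 0.1513]
yellow 370 c [377.1 -63.2] size [106.3  30.9] ang 18.8 z [0.0235 0.0289 0.034 ]
[-0.04828642  0.00142758  0.10123118]
```

View pics/t1c.png

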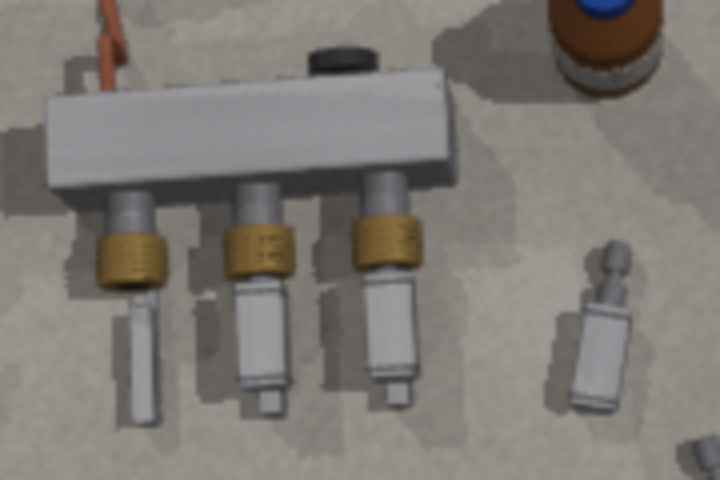

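Couplers 2 and 3 hold traps (crop 262,330 and 390,325), coupler 1 shows only its rail (145,355), and the loose trap lies at (602,355) with its nipple pointing away from the robot. Next I'll refine the case pose and move above the bar.

```bash
python3 - <<'E'
from h import *
d=load("top");W=world(d)
m=np.zeros((480,640),bool);m[180:265,360:480]=1
b=W[m&(W[...,2]>.108)&(W[...,2]<.13)]
c=b.mean(0);_,_,V=np.linalg.svd(b[:,:2]-c[:2]);v=V[0]*np.sign(V[0,1]);print("bar",c,"top z",np.percentile(b[:,2],90),"yaw",np.degrees(np.arctan2(-v[0],v[1])),np.ptp(b[:,:2]@v))
# lid rectangle with higher z filter
p=W[m&(W[...,2]>.063)&(W[...,2]<.085)]
for ps in np.arange(-8,3,1.):
    a=np.radians(ps);x=p[:,:2]@[np.cos(a),np.sin(a)];y=p[:,:2]@[-np.sin(a),np.cos(a)]
    lo,hi=np.percentile(x,[1,99]);l2,h2=np.percentile(y,[1,99]);cx,cy=(lo+hi)/2,(l2+h2)/2
    print(ps,round((hi-lo)*(h2-l2)*1e4,2),np.round([hi-lo,h2-l2],3),np.round([cx*np.cos(a)-cy*np.sin(a),cx*np.sin(a)+cy*np.cos(a)],4))
E
```

```text
bar [ 0.49478825 -0.23620018  0.11715302] top z 0.12130800449379557 yaw -5.806674192572454 0.10263851623455625
-8.0 355.45 [0.151 0.235] [ 0.5481 -0.2413]
-7.0 352.68 [0.15  0.235] [ 0.548  -0.2413]
-6.0 350.3 [0.149 0.235] [ 0.5481 -0.2412]
-5.0 351.4 [0.149 0.235] [ 0.548  -0.2412]
-4.0 353.27 [0.15  0.235] [ 0.5479 -0.2411]
-3.0 358.89 [0.152 0.236] [ 0.5479 -0.2408]
-2.0 364.06 [0.154 0.236] [ 0.5475 -0.2409]
-1.0 370.75 [0.157 0.236] [ 0.5475 -0.2412]
0.0 378.44 [0.159 0.237] [ 0.5479 -0.2413]
1.0 385.67 [0.162 0.238] [ 0.548  -0.2414]
2.0 393.81 [0.165 0.239] [ 0.5479 -0.2414]
```

play_rows([
  [0,0,1.2,0,0,0,60],
  [0,0,1.2,0,0,0,60],
  [4.6,-16,1.2,0,0,-69,60],
  [4.6,-16,1.2,0,0,-69,60],
  [4.6,-16,1.2,0,0,-69,60],
  [4.6,-16,1.2,0,0,-69,60],
  [4.6,-16,1.2,0,0,-69,60],
  [4.6,-16,1.2,0,0,-69,60],
  [4.6,-16,1.2,0,0,-69,60],
  [4.6,-16,1.2,0,0,-69,60],
  [4.6,-16,1.2,0,0,-69,60],
  [4.6,-16,1.2,0,0,-69,60],
  [4.6,-16,1.2,0,0,-69,60],
  [4.6,-16,1.2,0,0,-69,60],
  [4.6,-16,1.2,0,0,-69,60],
  [4.6,-16,1.2,0,0,-69,60],
  [4.6,-16,1.2,0,0,-69,60],
  [4.6,-16,1.2,0,0,-69,60],
  [4.6,-16,1.2,0,0,-69,60],
  [4.6,-16,1.2,0,0,-69,60],
])

```text
time_s: 2.1
eef_pos: [0.4969, -0.2394, 0.2572]
tcp_rot: [0.735, 0.678, -0.001, 0.001]
contact_force: [-0.0, 0.5, -1.2]
finger_gap: 0.0602
gripper_force: 0.0
```

```bash
python3 - <<'E'
from h import *
st();d=snap("wrist","w1.png");W=world(d)
b=W[(W[...,2]>.106)&(W[...,2]<.13)&(abs(W[...,0]-.495)<.04)&(abs(W[...,1]+.236)<.08)]
c=b.mean(0);_,_,V=np.linalg.svd(b[:,:2]-c[:2]);v=V[0]*np.sign(V[0,1]);print(len(b),"bar",c,"top z",np.percentile(b[:,2],[50,90,97]),"yaw",np.degrees(np.arctan2(-v[0],v[1])),np.ptp(b[:,:2]@v),np.ptp(b[:,0]))
E
```

```text
t 2.1 pos [ 0.4969 -0.2394  0.2572] eul [-1.80e+02  1.00e-01  8.54e+01] F [-0.   0.5 -1.2] gap 0.0602 q [-0.26  0.3   0.81  1.75 -0.23  1.19  0.53]
1450 bar [ 0.49604388 -0.23083708  0.11757464] top z [0.11788907 0.11927888 0.11995571] yaw -5.780271040322293 0.1008442097591827 0.02074869347306546
```

View pics/w1.png

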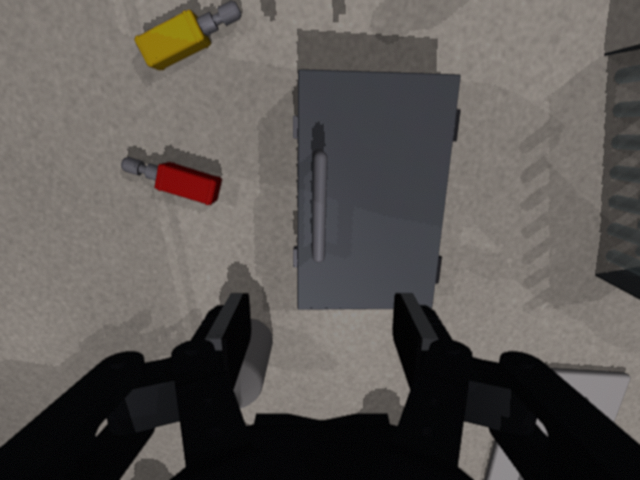

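The wrist view shows the bar running from about (320,155) to (318,260). It is well under the tool, with nothing in the way.

play_rows([
  [-0.03,0.07,-2,0,0,-1.2,44],
  [-0.03,0.07,-2,0,0,-1.2,44],
  [-0.03,0.07,-3.2,0,0,-1.2,44],
  [-0.03,0.07,-3.2,0,0,-1.2,44],
  [-0.03,0.07,-3.2,0,0,-1.2,44],
  [-0.03,0.07,-3.2,0,0,-1.2,44],
  [-0.03,0.07,-3.2,0,0,-1.2,0],
  [-0.03,0.07,-3.2,0,0,-1.2,0],
  [-0.03,0.07,-3.2,0,0,-1.2,0],
  [-0.03,0.07,-3.2,0,0,-1.2,0],
  [-0.03,0.07,-3.2,0,0,-1.2,0],
  [-0.03,0.07,-3.2,0,0,-1.2,0],
], grip_force=30)

```text
time_s: 3.35
eef_pos: [0.4957, -0.2315, 0.0975]
tcp_rot: [0.74, 0.672, -0.0, -0.0]
contact_force: [-0.4, -0.6, 0.2]
finger_gap: 0.0002
gripper_force: 0.0
```

```bash
python3 - <<'E'
from h import *
st();snap("wrist","w2.png");snap("scene","s2.png",(120,150,320,300),4)
E
```

```text
t 3.35 pos [ 0.4957 -0.2315  0.0975] eul [-180.     0.    84.5] F [-0.4 -0.6  0.2] gap 0.0002 q [-0.17  0.49  0.71  1.92 -0.4   0.88  0.64]
```

View pics/s2.png

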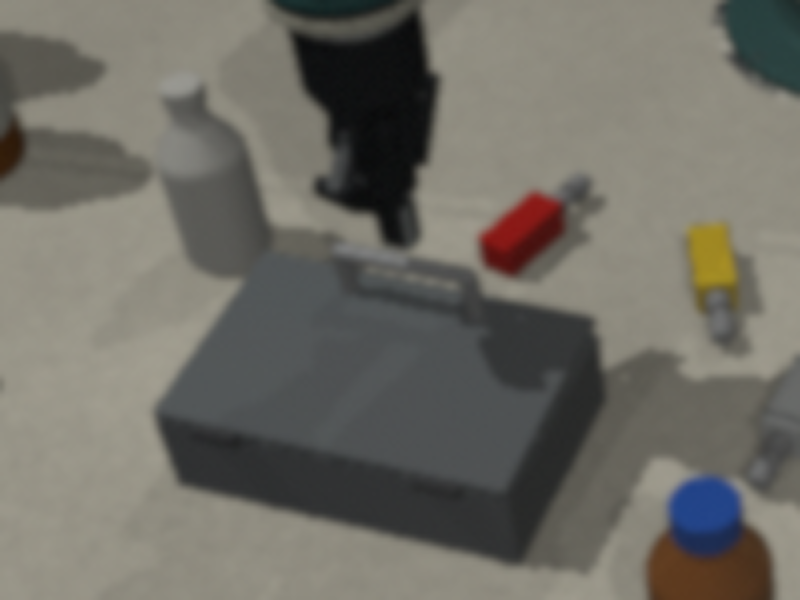

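View pics/w2.png

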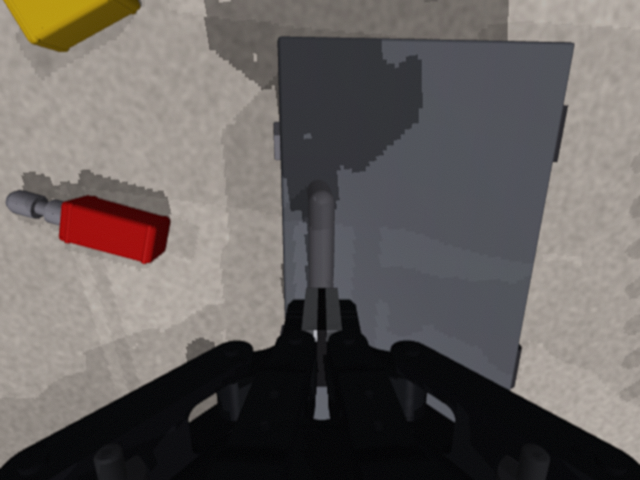

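```bash
python3 - <<'E'
from h import *
d=load("scene");W=world(d);g=d["img"].astype(int)
for (u,v) in [(400,240),(405,225),(395,205),(340,190),(400,258),(370,250),(430,268)]:
    U,V=120+u//4,150+v//4;print((U,V),np.round(W[V,U],3),g[V,U])
d=load("wrist");W=world(d);
for p in [(320,210),(320,260),(320,280),(310,300),(332,300),(312,320),(332,325),(321,400),(321,350)]:print(p,np.round(W[p[1],p[0]],3))
E
```

```text
(220, 210) [ 0.508 -0.226  0.143] [37 37 36]
(221, 206) [ 0.5   -0.225  0.15 ] [52 55 54]
(218, 201) [ 0.519 -0.221  0.182] [16 17 17]
(205, 197) [ 0.557 -0.231  0.224] [38 39 40]
(220, 214) [ 0.496 -0.235  0.118] [118 118 116]
(212, 212) [ 0.491 -0.258  0.117] [126 126 123]
(227, 217) [ 0.502 -0.214  0.117] [80 80 80]
(320, 210) [ 0.499 -0.192  0.119]
(320, 260) [ 0.497 -0.214  0.12 ]
(320, 280) [ 0.496 -0.225  0.119]
(310, 300) [ 0.493 -0.22   0.148]
(332, 300) [ 0.501 -0.221  0.148]
(312, 320) [ 0.494 -0.22   0.163]
(332, 325) [ 0.501 -0.221  0.166]
(321, 400) [ 0.487 -0.326  0.079]
(321, 350) [ 0.496 -0.228  0.169]
```

```bash
python3 - <<'E'
from h import *
for n in ("scene","wrist"):
    d=load(n);W=world(d)
    m=(abs(W[...,0]-.4957)<.02)&(abs(W[...,1]+.2315)<.025)&(W[...,2]>.1225)&(W[...,2]<.2)
    p=W[m];print(n,len(p),np.round(np.percentile(p[:,2],[0,1,5,20,50]),3),np.round(p[np.argsort(p[:,2])[:5]],3))
E
```

```text
scene 206 [0.129 0.133 0.139 0.149 0.168] [[ 0.5   -0.234  0.129]
 [ 0.501 -0.231  0.13 ]
 [ 0.503 -0.227  0.133]
 [ 0.505 -0.223  0.135]
 [ 0.505 -0.22   0.135]]
wrist 9095 [0.135 0.138 0.144 0.159 0.178] [[ 0.5   -0.221  0.135]
 [ 0.501 -0.221  0.135]
 [ 0.499 -0.221  0.135]
 [ 0.501 -0.221  0.135]
 [ 0.503 -0.221  0.135]]
```

Both cameras put the shut fingertips at about z = 0.13 (just above the bar), although the reported TCP is 0.0975. I'll lower in steps and check against the images.

play_rows([
  [0,0,0.3,0,0,0,40],
  [0,0,0.3,0,0,0,40],
  [0,0,0.3,0,0,0,40],
  [0,0,0.3,0,0,0,40],
  [0,0,0,0,0,0,40],
  [0,0,-0.2,0,0,0,40],
  [0,0,-0.4,0,0,0,40],
  [0,0,-0.4,0,0,0,40],
])

```text
time_s: 4.25
eef_pos: [0.4948, -0.2313, 0.0757]
tcp_rot: [0.74, 0.672, -0.001, -0.001]
contact_force: [-0.3, 0.8, 1.0]
finger_gap: 0.04
gripper_force: 0.0
```

```bash
python3 - <<'E'
from h import *
st();d=snap("wrist","w3.png")
for n in ("scene","wrist"):
    d=snap(n);W=world(d)
    m=(abs(W[...,0]-.4957)<.045)&(abs(W[...,1]+.2315)<.03)&(W[...,2]>.09)&(W[...,2]<.2)&(d["img"].max(-1)<60)
    p=W[m];print(n,len(p),np.round(p[np.argsort(p[:,2])[:300:30]],3))
E
```

```text
t 4.25 pos [ 0.4948 -0.2313  0.0757] eul [-179.8   -0.    84.5] F [-0.3  0.8  1. ] gap 0.04 q [-0.15  0.52  0.68  1.93 -0.43  0.85  0.66]
scene 333 [[ 0.499 -0.259  0.11 ]
 [ 0.475 -0.231  0.125]
 [ 0.53  -0.23   0.132]
 [ 0.476 -0.222  0.14 ]
 [ 0.477 -0.228  0.15 ]
 [ 0.475 -0.216  0.16 ]
 [ 0.529 -0.224  0.168]
 [ 0.524 -0.22   0.177]
 [ 0.473 -0.211  0.181]
 [ 0.451 -0.216  0.186]]
wrist 32194 [[ 0.516 -0.234  0.112]
 [ 0.516 -0.229  0.115]
 [ 0.516 -0.231  0.116]
 [ 0.516 -0.235  0.117]
 [ 0.476 -0.224  0.118]
 [ 0.475 -0.238  0.118]
 [ 0.521 -0.223  0.119]
 [ 0.517 -0.223  0.119]
 [ 0.476 -0.233  0.12 ]
 [ 0.515 -0.241  0.12 ]]
```

play_rows([
  [0.03,-0.05,-0.15,0,0,0,40],
  [0.03,-0.05,-0.25,0,0,0,40],
  [0.03,-0.05,-0.25,0,0,0,40],
  [0.03,-0.05,-0.25,0,0,0,0],
  [0.03,-0.05,-0.25,0,0,0,0],
  [0.03,-0.05,-0.25,0,0,0,0],
  [0.03,-0.05,-0.25,0,0,0,0],
  [0.03,-0.05,-0.25,0,0,0,0],
])

```text
time_s: 5.2
eef_pos: [0.495, -0.2338, 0.0646]
tcp_rot: [0.741, 0.672, -0.001, -0.002]
contact_force: [-13.1, 1.6, 4.0]
finger_gap: 0.0105
gripper_force: 30.5
```

```bash
python3 - <<'E'
from h import *
st()
for n in ("scene","wrist"):
    d=snap(n);W=world(d)
    m=(abs(W[...,0]-.4957)<.045)&(abs(W[...,1]+.2315)<.03)&(W[...,2]>.085)&(W[...,2]<.2)&(d["img"].max(-1)<60)
    p=W[m];print(n,len(p),np.round(p[np.argsort(p[:,2])[:300:30]],3))
E
```

```text
t 5.2 pos [ 0.495  -0.2338  0.0646] eul [-1.798e+02 -1.000e-01  8.440e+01] F [-13.1   1.6   4. ] gap 0.0105 q [-0.14  0.54  0.67  1.93 -0.45  0.83  0.68]
scene 405 [[ 0.507 -0.234  0.097]
 [ 0.511 -0.227  0.119]
 [ 0.508 -0.226  0.13 ]
 [ 0.527 -0.224  0.144]
 [ 0.515 -0.222  0.15 ]
 [ 0.486 -0.221  0.155]
 [ 0.463 -0.22   0.163]
 [ 0.513 -0.228  0.167]
 [ 0.508 -0.219  0.17 ]
 [ 0.491 -0.216  0.176]]
wrist 52637 [[ 0.49  -0.223  0.102]
 [ 0.507 -0.224  0.105]
 [ 0.507 -0.224  0.106]
 [ 0.504 -0.224  0.106]
 [ 0.489 -0.222  0.107]
 [ 0.507 -0.224  0.108]
 [ 0.511 -0.228  0.108]
 [ 0.507 -0.224  0.109]
 [ 0.509 -0.228  0.109]
 [ 0.51  -0.228  0.11 ]]
```

play_rows([
  [0.08,-0.01,0.19,0,0,0,0],
  [0.19,-0.02,0.38,0,0,0,0],
  [0.3,-0.03,0.56,0,0,0,0],
  [0.43,-0.04,0.73,0,0,0,0],
  [0.57,-0.06,0.89,0,0,0,0],
  [0.72,-0.07,1.03,0,0,0,0],
  [0.88,-0.09,1.17,0,0,0,0],
  [1.06,-0.11,1.29,0,0,0,0],
  [1.06,-0.11,1.29,0,0,0,0],
], grip_force=40)

```text
time_s: 6.2
eef_pos: [0.5482, -0.2396, 0.1316]
tcp_rot: [0.741, 0.672, -0.0, -0.002]
contact_force: [-33.0, 14.4, 51.6]
finger_gap: 0.0102
gripper_force: 44.0
```

```bash
python3 - <<'E'
from h import *
st();d=snap("scene","s3.png",(120,120,340,285),3.6)
E
```

```text
t 6.2 pos [ 0.5482 -0.2396  0.1316] eul [-1.798e+02 -1.000e-01  8.440e+01] F [-33.   14.4  51.6] gap 0.0102 q [-0.16  0.53  0.71  1.76 -0.4   1.01  0.6 ]
```

View pics/s3.png

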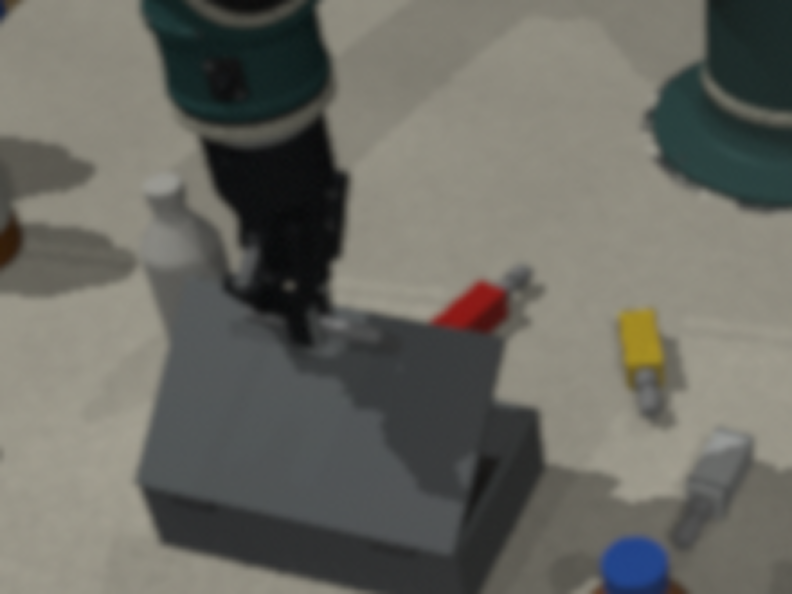

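The lid is about 40° open and held. The force points outward from the hinge, so my arc is slightly too tight. I'll ease outward.

play_rows([
  [-0.05,0,0.04,0,0,0,0],
  [-0.05,0,0.04,0,0,0,0],
])

```text
time_s: 6.45
eef_pos: [0.5477, -0.2396, 0.1318]
tcp_rot: [0.74, 0.672, 0.0, 0.0]
contact_force: [-1.3, -0.3, 3.5]
finger_gap: 0.0099
gripper_force: 41.7
```

play_rows([
  [0.19,-0.02,0.11,0,0,0,0],
  [0.38,-0.04,0.21,0,0,0,0],
  [0.58,-0.06,0.3,0,0,0,0],
  [0.58,-0.06,0.3,0,0,0,0],
])

```text
time_s: 6.85
eef_pos: [0.5774, -0.2428, 0.1476]
tcp_rot: [0.74, 0.672, -0.0, 0.0]
contact_force: [-6.5, 4.2, 18.1]
finger_gap: 0.0102
gripper_force: 42.1
```

play_rows([
  [0.2,-0.02,0.085,0,0,0,0],
  [0.41,-0.04,0.14,0,0,0,0],
  [0.62,-0.06,0.18,0,0,0,0],
  [0.62,-0.06,0.18,0,0,0,0],
])

```text
time_s: 7.25
eef_pos: [0.6087, -0.246, 0.156]
tcp_rot: [0.74, 0.672, -0.0, 0.0]
contact_force: [0.5, 0.3, 7.4]
finger_gap: 0.0104
gripper_force: 39.8
```

play_rows([
  [0.2,-0.02,0.025,0,0,0,0],
  [0.4,-0.04,0.04,0,0,0,0],
  [0.4,-0.04,0.04,0,0,0,0],
  [0.4,-0.04,0.04,0,0,0,0],
])

```text
time_s: 7.65
eef_pos: [0.6279, -0.2479, 0.1576]
tcp_rot: [0.74, 0.672, -0.0, 0.001]
contact_force: [2.2, -4.0, 0.3]
finger_gap: 0.0102
gripper_force: 39.5
```

```bash
python3 - <<'E'
from h import *
st();d=snap("scene","s4.png",(120,100,340,265),3.6);W=world(d)
m=np.zeros((480,640),bool);m[100:290,140:290]=1
# outer lid face plane RANSAC-ish: points in box around lid
p=W[m];p=p[np.isfinite(p[:,0])]
p=p[(p[:,2]>.075)&(p[:,2]<.215)&(abs(p[:,1]+.25)<.11)&(p[:,0]>.58)&(p[:,0]<.66)]
rng=np.random.default_rng(0);best=0
for _ in range(300):
    q=p[rng.choice(len(p),3,False)];n=np.cross(q[1]-q[0],q[2]-q[0]);n/=np.linalg.norm(n)+1e-12
    i=abs((p-q[0])@n)<.003
    if i.sum()>best:best=i.sum();bi=i
q=p[bi];c=q.mean(0);n=np.linalg.svd(q-c)[2][2];n*=np.sign(n[0]);print(len(p),best,c,n,"theta",np.arctan2(np.hypot(n[0],n[1]),n[2]))
E
```

```text
t 7.65 pos [ 0.6279 -0.2479  0.1576] eul [180.    0.   84.5] F [ 2.2 -4.   0.3] gap 0.0102 q [-0.13  0.63  0.69  1.53 -0.43  1.13  0.55]
3882 3427 [ 0.60998061 -0.24017139  0.13607329] [ 0.95759961 -0.0977754   0.27100362] theta 1.296360810613118
```

View pics/s4.png

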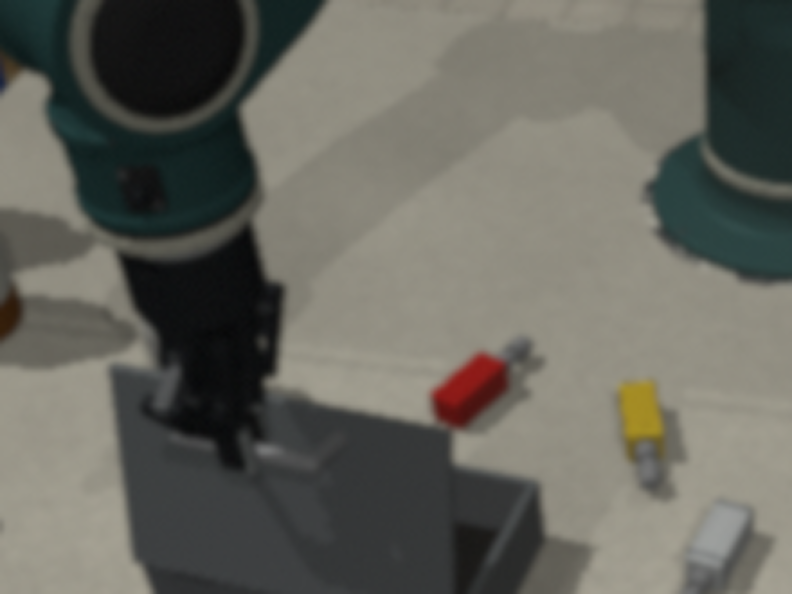

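The lid is at about 1.30 rad, as fitted by the plane and seen in the picture. I'll release, lift off and move towards the loose trap.

play_rows([
  [0,0,0,0,0,0,24],
  [0,0,0,0,0,0,24],
  [0,0,0,0,0,0,24],
  [0,0,0.3,0,0,0,24],
  [0,0,0.9,0,0,0,24],
  [0,0,1.8,0,0,0,24],
  [0,0,2.6,0,0,0,24],
  [-3.2,5.0,2.2,0,0,86,60],
  [-3.2,5.0,2.2,0,0,86,60],
  [-3.2,5.0,2.2,0,0,86,60],
  [-3.2,5.0,2.2,0,0,86,60],
  [-3.2,5.0,2.2,0,0,86,60],
  [-3.2,5.0,2.2,0,0,86,60],
  [-3.2,5.0,2.2,0,0,86,60],
  [-3.2,5.0,2.2,0,0,86,60],
  [-3.2,5.0,2.2,0,0,86,60],
  [-3.2,5.0,2.2,0,0,86,60],
  [-3.2,5.0,2.2,0,0,86,60],
  [-3.2,5.0,2.2,0,0,86,60],
  [-3.2,5.0,2.2,0,0,86,60],
])

```text
time_s: 9.7
eef_pos: [0.4678, 0.0024, 0.2678]
tcp_rot: [0.085, 0.996, 0.0, 0.0]
contact_force: [-0.3, 0.0, -0.3]
finger_gap: 0.06
gripper_force: 0.0
```

```bash
cat >> h.py <<'E'
def lid(d):
    W=world(d);p=W.reshape(-1,3);p=p[np.isfinite(p[:,0])]
    p=p[(p[:,2]>.075)&(p[:,2]<.215)&(abs(p[:,1]+.25)<.11)&(p[:,0]>.55)&(p[:,0]<.66)]
    rng=np.random.default_rng(0);best=0
    for _ in range(300):
        q=p[rng.choice(len(p),3,False)];n=np.cross(q[1]-q[0],q[2]-q[0]);n/=np.linalg.norm(n)+1e-12
        i=abs((p-q[0])@n)<.003
        if i.sum()>best:best=i.sum();bi=i
    q=p[bi];c=q.mean(0);n=np.linalg.svd(q-c)[2][2];n*=np.sign(n[0]);print("lid",best,np.arctan2(np.hypot(n[0],n[1]),n[2]))
def blob(d,c,r,z0,z1,n=""):
    W=world(d);p=W[(np.hypot(W[...,0]-c[0],W[...,1]-c[1])<r)&(W[...,2]>z0)&(W[...,2]<z1)]
    R_=cv2.minAreaRect((p[:,:2]*1000).astype(np.float32));print(n,len(p),np.round(R_[0],1),np.round(R_[1],1),round(R_[2],1),"z",np.round(np.percentile(p[:,2],[5,50,95]),4));return p
E
python3 - <<'E'
from h import *
st();d=snap("scene");lid(d)
d=snap("wrist","w4.png");blob(d,(.5,.014),.07,.02,.04,"d all w");blob(d,(.48,.018),.05,.026,.04,"d body w")
d=snap("top");blob(d,(.5,.014),.07,.02,.04,"d top")
E
```

```text
t 9.7 pos [0.4678 0.0024 0.2678] eul [180.    0.  170.3] F [-0.3  0.  -0.3] gap 0.06 q [-0.56  0.06  0.52  1.91 -0.03  1.17  1.37]
lid 3843 1.2943863655373673
d all w 1761 [501.6  16. ] [ 30. 108.] 79.4 z [0.0219 0.0298 0.0315]
d body w 1437 [481.1  19.8] [30.  66.2] 79.4 z [0.0283 0.0301 0.0315]Traceback (most recent call last):
  File "<stdin>", line 4, in <module>
  File "h.py", line 31, in blob
    R_=cv2.minAreaRect((p[:,:2]*1000).astype(np.float32));print(n,len(p),np.round(R_[0],1),np.round(R_[1],1),round(R_[2],1),"z",np.round(np.percentile(p[:,2],[5,50,95]),4));return p
                                                                                                                                         ~~~~~~~~~~~~~^^^^^^^^^^^^^^^^^^
    return _quantile_unchecked(
        a, q, axis, out, overwrite_input, method, keepdims, weights)
    return _ureduce(a,
                    func=_quantile_ureduce_func,
    ...<5 lines>...
                    overwrite_input=overwrite_input,
                    method=method)
    r = func(a, **kwargs)
    result = _quantile(arr,
                       quantiles=q,
    ...<2 lines>...
                       out=out,
                       weights=wgt)
    slices_having_nans = np.isnan(arr[-1, ...])
                                  ~~~^^^^^^^^^
IndexError: index -1 is out of bounds for axis 0 with size 0
```

View pics/w4.png

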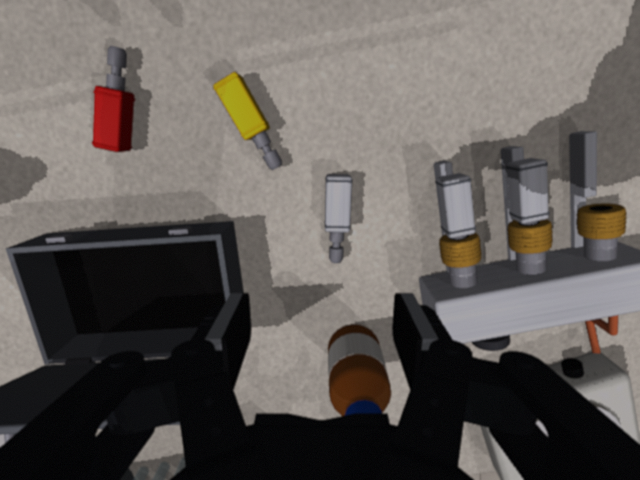

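The trap shows at (338,205) with its nipple at (336,245). I'll check the true fingertip position against the reported TCP before descending.

```bash
python3 - <<'E'
from h import *
d=load("wrist");W=world(d)
T=np.array([.4678,.0024,.2678]);a=np.radians(80.3);ty=np.array([np.cos(a),np.sin(a)]);tx=np.array([-ty[1],ty[0]])
r=W-T;y=r[...,:2]@ty;x=r[...,:2]@tx;z=r[...,2]
for s in (1,-1):
    m=(s*y>.02)&(s*y<.06)&(abs(x)<.03)&(abs(z)<.1)&np.isfinite(z)
    print(s,m.sum(),"zmin",np.percentile(z[m],[0,1,10]),"x",np.percentile(x[m],[1,99]),"tips y",np.percentile(y[m&(z<np.nanmin(z[m])+.012)],[0,50,100]))
E
```

```text
1 10529 zmin [0.03829456 0.04308706 0.05808753] x [-0.01069641  0.01380054] tips y [0.0298666  0.0303558  0.04340311]
-1 10558 zmin [0.0377818  0.04312322 0.05826649] x [-0.01077712  0.01363594] tips y [-0.04307164 -0.02990079 -0.02941072]
```

play_rows([
  [0.18,0.32,-2,0,0,-0.9,60],
  [0.18,0.32,-2,0,0,-0.9,60],
  [0.18,0.32,-3.4,0,0,-0.9,60],
  [0.18,0.32,-3.4,0,0,-0.9,60],
  [0.18,0.32,-3.4,0,0,-0.9,60],
])

```text
time_s: 10.35
eef_pos: [0.4749, 0.0181, 0.0949]
tcp_rot: [0.091, 0.996, -0.001, -0.002]
contact_force: [0.6, -0.4, 0.1]
finger_gap: 0.0599
gripper_force: 0.0
```

```bash
cat >> h.py <<'E'
def tips(d):
    s=read_state();T=np.array(s["eef_pos"]);M=R.from_quat(s["tcp_rot"]).as_matrix();W=world(d)
    L=(W-T)@M; x,y,z=L[...,0],L[...,1],-L[...,2]
    for g in (1,-1):
        m=(g*y>.0)&(g*y<.06)&(abs(x)<.03)&(z>.01)&(z<.1)&(d["img"].max(-1)<70)
        if m.sum()<20: print("few");continue
        print("tip",g,m.sum(),"dz over TCP",np.round(np.percentile(z[m],[0,1,5]),4))
E
python3 - <<'E'
from h import *
st();d=snap("wrist");tips(d);blob(d,(.481,.0195),.05,.026,.04,"d body")
E
```

```text
t 10.35 pos [0.4749 0.0181 0.0949] eul [-179.8   -0.3  169.5] F [ 0.6 -0.4  0.1] gap 0.0599 q [-0.51  0.32  0.48  2.08 -0.2   0.79  1.48]
tip 1 11037 dz over TCP [0.037  0.0423 0.0501]
tip -1 11048 dz over TCP [0.038  0.0427 0.0504]
d body 3750 [480.7  20. ] [30.5 65.2] 78.8 z [0.0286 0.0302 0.0313]
```

play_rows([
  [0.11,0.04,-1,0,0,-0.5,60],
  [0.11,0.04,-1.8,0,0,-0.5,60],
  [0.11,0.04,-2.3,0,0,-0.5,60],
  [0.11,0.04,-2.4,0,0,-0.5,60],
  [0.11,0.04,-2.4,0,0,-0.5,60],
  [0.11,0.04,-2.4,0,0,-0.5,0],
  [0.11,0.04,-2.4,0,0,-0.5,0],
  [0.11,0.04,-2.4,0,0,-0.5,0],
  [0.11,0.04,-2.4,0,0,-0.5,0],
  [0.11,0.04,-2.4,0,0,-0.5,0],
  [0.11,0.04,-2.4,0,0,-0.5,0],
], grip_force=60)

```text
time_s: 11.5
eef_pos: [0.4834, 0.0207, -0.0207]
tcp_rot: [0.095, 0.995, 0.001, 0.001]
contact_force: [-5.0, -0.8, 20.9]
finger_gap: 0.0291
gripper_force: 58.1
```

```bash
python3 - <<'E'
from h import *
st();d=snap("wrist");tips(d)
E
```

```text
t 11.5 pos [ 0.4834  0.0207 -0.0207] eul [1.799e+02 1.000e-01 1.691e+02] F [-5.  -0.8 20.9] gap 0.0291 q [-0.41  0.54  0.37  2.11 -0.37  0.54  1.61]
tip 1 11018 dz over TCP [0.0201 0.044  0.0502]
tip -1 10563 dz over TCP [0.0387 0.0445 0.0508]
```

Contact with the bench shows that the tips are about 21 mm above the reported TCP, which also explains the first miss. The trap is gripped at 29 mm. I'll carry it to the slot at case y = -70.

play_rows([
  [0,0,0.5,0,0,0,0],
  [0,0,1.2,0,0,0,0],
  [0,0,1.75,0,0,0,0],
  [0.67,-6.57,1.75,0,0,5.3,0],
  [0.67,-6.57,1.75,0,0,5.3,0],
  [0.67,-6.57,1.75,0,0,5.3,0],
  [0.67,-6.57,1.75,0,0,5.3,0],
  [0.67,-6.57,1.75,0,0,5.3,0],
  [0.67,-6.57,1.75,0,0,5.3,0],
  [0.67,-6.57,1.75,0,0,5.3,0],
  [0.67,-6.57,1.75,0,0,5.3,0],
  [0.67,-6.57,1.75,0,0,5.3,0],
  [0.67,-6.57,1.75,0,0,5.3,0],
  [0.67,-6.57,1.75,0,0,5.3,0],
])

```text
time_s: 12.95
eef_pos: [0.5161, -0.3068, 0.0653]
tcp_rot: [0.048, 0.999, 0.0, 0.0]
contact_force: [-1.3, 0.7, -2.9]
finger_gap: 0.0289
gripper_force: 61.8
```

```bash
python3 - <<'E'
from h import *
s=st();d=snap("wrist","w5.png");blob(d,(.56,-.312),.03,.08,.115,"nipple")
d=snap("top");lid(snap("scene"))
E
```

```text
t 12.95 pos [ 0.5161 -0.3068  0.0653] eul [180.    0.  174.5] F [-1.3  0.7 -2.9] gap 0.0289 q [ 0.13  0.57  0.47  1.8  -0.33  0.85  2.23]
nipple 1106 [ 551.2 -310. ] [30.6 41.7] 84.2 z [0.1    0.1081 0.1146]
lid 3863 1.2924513851354402
```

View pics/w5.png

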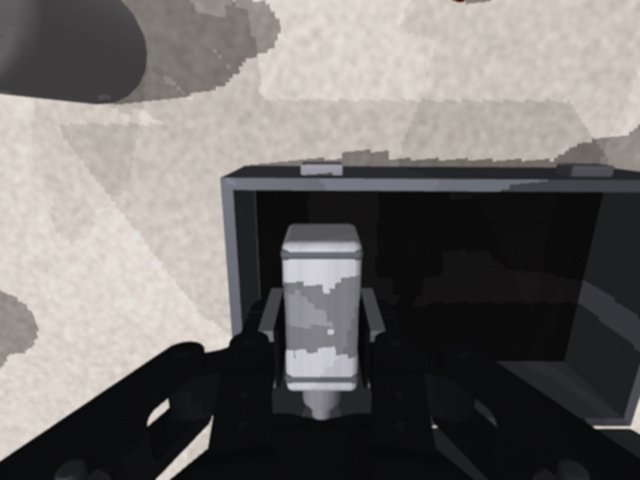

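The trap hangs level inside the left part of the case (320,305), clear of the walls.

play_rows([
  [0,0,-0.6,0,0,0,0],
  [0,0,-1.2,0,0,0,0],
  [0,0,-1.45,0,0,0,0],
  [0,0,-1.54,0,0,0,0],
  [0,0,-1.54,0,0,0,0],
  [0,0,-1.54,0,0,0,46],
  [0,0,-1.54,0,0,0,46],
  [0,0,-1.54,0,0,0,46],
  [0,0,-1.4,0,0,0,46],
  [0,0,-0.8,0,0,0,46],
  [0,0,0,0,0,0,46],
  [0,0,1,0,0,0,46],
  [0,0,2,0,0,0,46],
])

```text
time_s: 14.4
eef_pos: [0.5152, -0.308, 0.1674]
tcp_rot: [0.049, 0.999, -0.0, -0.0]
contact_force: [1.1, 0.1, -0.8]
finger_gap: 0.0459
gripper_force: 0.0
```

```bash
python3 - <<'E'
from h import *
st();d=snap("wrist");blob(d,(.515,-.31),.06,.026,.045,"d body");lid(snap("scene"))
E
```

```text
t 14.4 pos [ 0.5152 -0.308   0.1674] eul [-180.    -0.   174.4] F [ 1.1  0.1 -0.8] gap 0.0459 q [ 0.08  0.44  0.53  1.72 -0.25  1.04  2.17]
d body 3252 [ 512.7 -323.2] [ 70.6 114.9] 72.5 z [0.0284 0.036  0.0383]
lid 3834 1.2914554653810104
```

play_rows([
  [0,0,1,0,0,0,60],
  [0,0,1.8,0,0,0,60],
  [-0.4,9.8,1.8,0,0,8,60],
  [-0.4,9.8,1.8,0,0,8,60],
  [-0.4,9.8,1.8,0,0,8,60],
  [-0.4,9.8,1.8,0,0,8,60],
  [-0.4,9.8,1.8,0,0,8,60],
  [-0.4,9.8,1.8,0,0,8,60],
  [-0.4,9.8,1.8,0,0,8,60],
  [-0.4,9.8,1.8,0,0,8,60],
  [-0.4,9.8,1.8,0,0,8,60],
  [-0.4,9.8,1.8,0,0,8,60],
  [-0.4,9.8,1.8,0,0,8,60],
  [-0.4,9.8,1.8,0,0,8,60],
  [-0.4,9.8,1.8,0,0,8,60],
  [-0.4,9.8,1.8,0,0,8,60],
])

```text
time_s: 16.1
eef_pos: [0.496, 0.1808, 0.2553]
tcp_rot: [-0.02, 1.0, -0.0, 0.0]
contact_force: [0.5, 0.5, 0.4]
finger_gap: 0.0602
gripper_force: 0.0
```

```bash
python3 - <<'E'
from h import *
st();d=snap("wrist","w6.png");
blob(d,(.49,.146),.042,.05,.065,"trap c");blob(d,(.49,.226),.042,.05,.065,"trap b")
p=blob(d,(.549,.148),.026,.061,.069,"col3");p=blob(d,(.549,.228),.026,.061,.069,"col2")
W=world(d);m=(W[...,2]>.074)&(W[...,2]<.083)&(W[...,0]>.57)&(W[...,0]<.7)&(W[...,1]>.08)&(W[...,1]<.36);r=cv2.minAreaRect((W[m][:,:2]*1000).astype(np.float32));print("block",r)
E
```

```text
t 16.1 pos [0.496  0.1808 0.2553] eul [-180.     0.  -177.7] F [0.5 0.5 0.4] gap 0.0602 q [-0.62  0.19  0.24  1.79 -0.05  1.16  1.25]
trap c 1704 [499.7 149.1] [63.9 30.4] 2.6 z [0.0552 0.0571 0.0585]
trap b 1778 [498.  228.8] [67.3 30.4] 2.6 z [0.0546 0.057  0.0584]
col3 546 [553.  151.3] [30.1 26.1] 1.6 z [0.0613 0.0633 0.0652]
col2 542 [549.8 230.8] [30.2 26.8] 1.6 z [0.0614 0.0632 0.0649]
block ((630.965576171875, 234.2365264892578), (78.31389617919922, 249.14871215820312), 2.6458847522735596)
```

View pics/w6.png

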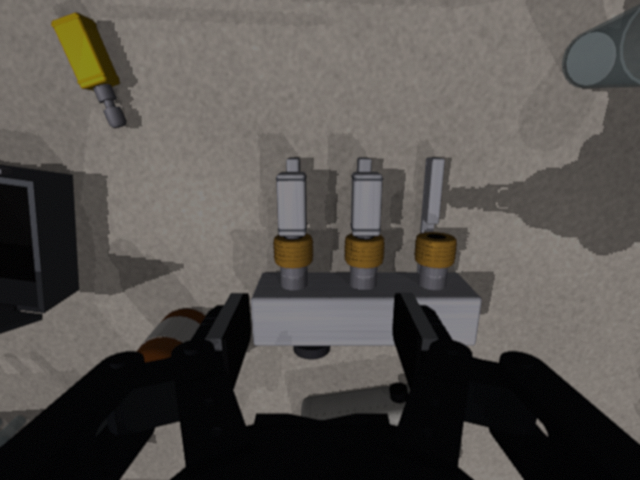

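Collars 3, 2 and 1 are at (293,250), (364,250) and (435,250), and traps c and b at (292,203) and (367,203). I'll grip collar 3.

play_rows([
  [1.16,-0.59,-2,0,0,0.3,66],
  [1.16,-0.59,-2,0,0,0.3,66],
  [1.16,-0.59,-3,0,0,0.3,66],
  [1.16,-0.59,-4,0,0,0.3,66],
  [1.16,-0.59,-4.6,0,0,0.3,66],
  [1.16,-0.59,-5,0,0,0.3,66],
  [1.16,-0.59,-5.1,0,0,0.3,66],
  [1.16,-0.59,-5.1,0,0,0.3,66],
  [1.16,-0.59,-5.1,0,0,0.3,0],
  [1.16,-0.59,-5.1,0,0,0.3,0],
  [1.16,-0.59,-5.1,0,0,0.3,0],
  [1.16,-0.59,-5.1,0,0,0.3,0],
  [1.16,-0.59,-5.1,0,0,0.3,0],
], grip_force=50)

```text
time_s: 17.45
eef_pos: [0.555, 0.1511, 0.0022]
tcp_rot: [-0.023, 1.0, -0.0, 0.001]
contact_force: [-2.1, -8.9, 14.2]
finger_gap: 0.0428
gripper_force: 51.0
```

play_rows([
  [0.08,0.004,0.02,0,0,0,0],
  [0.16,0.008,0.02,0,0,0,0],
  [0.25,0.012,0.02,0,0,0,0],
  [0.25,0.012,0.02,0,0,0,0],
  [0.25,0.012,0.02,0,0,0,0],
  [0.25,0.012,0.02,0,0,0,0],
])

```text
time_s: 18.05
eef_pos: [0.5658, 0.1515, 0.0022]
tcp_rot: [-0.023, 1.0, -0.001, -0.0]
contact_force: [-7.4, -8.8, 7.8]
finger_gap: 0.0428
gripper_force: 53.2
```

```bash
python3 - <<'E'
from h import *
st();d=snap("wrist");blob(d,(.485,.148),.05,.05,.062,"trap c");d=snap("top");blob(d,(.485,.148),.05,.05,.062,"trap c top")
E
```

```text
t 18.05 pos [0.5658 0.1515 0.0022] eul [-179.9   -0.  -177.4] F [-7.4 -8.8  7.8] gap 0.0428 q [-0.48  0.61  0.21  1.85 -0.18  0.7   1.45]
trap c 19928 [496.7 148.8] [76.3 30.5] 2.6 z [0.0553 0.0572 0.0584]Traceback (most recent call last):
  File "<stdin>", line 2, in <module>
  File "h.py", line 31, in blob
    R_=cv2.minAreaRect((p[:,:2]*1000).astype(np.float32));print(n,len(p),np.round(R_[0],1),np.round(R_[1],1),round(R_[2],1),"z",np.round(np.percentile(p[:,2],[5,50,95]),4));return p
                                                                                                                                         ~~~~~~~~~~~~~^^^^^^^^^^^^^^^^^^
    return _quantile_unchecked(
        a, q, axis, out, overwrite_input, method, keepdims, weights)
    return _ureduce(a,
                    func=_quantile_ureduce_func,
    ...<5 lines>...
                    overwrite_input=overwrite_input,
                    method=method)
    r = func(a, **kwargs)
    result = _quantile(arr,
                       quantiles=q,
    ...<2 lines>...
                       out=out,
                       weights=wgt)
    slices_having_nans = np.isnan(arr[-1, ...])
                                  ~~~^^^^^^^^^
IndexError: index -1 is out of bounds for axis 0 with size 0
```

play_rows([
  [0.04,0,0,0,0,0,0],
  [0.04,0,0,0,0,0,0],
  [0.04,0,0,0,0,0,64],
  [0.04,0,0,0,0,0,64],
  [0.04,0,0,0,0,0,64],
  [0.04,0,0.6,0,0,0,64],
  [0.04,0,1.2,0,0,0,64],
  [-1,0,2,0,0,0,64],
  [-1.6,0,2,0,0,0,64],
  [-1.6,0,2,0,0,0,64],
])

```text
time_s: 19.15
eef_pos: [0.4828, 0.1537, 0.1026]
tcp_rot: [-0.024, 1.0, 0.001, 0.0]
contact_force: [0.6, 0.3, -0.6]
finger_gap: 0.0636
gripper_force: 0.0
```

```bash
python3 - <<'E'
from h import *
st();d=snap("wrist");p=blob(d,(.485,.148),.05,.05,.0595,"trap c");print(np.percentile(p[:,0],[0,.5]));blob(d,(.485,.228),.05,.05,.0595,"trap b")
E
```

```text
t 19.15 pos [0.4828 0.1537 0.1026] eul [ 179.9    0.  -177.2] F [ 0.6  0.3 -0.6] gap 0.0636 q [-0.58  0.33  0.25  2.   -0.11  0.82  1.35]
trap c 4494 [496.4 148.9] [77.  30.5] 2.2 z [0.0546 0.0572 0.0584]
[0.45768444 0.45807227]
trap b 3763 [496.7 228.7] [65.1 30.6] 2.8 z [0.054  0.0571 0.0582]
```

Trap c has popped out by about 10 mm. Now I'll grip it.

play_rows([
  [0.1,-0.1,-0.8,0,0,0,60],
  [0.1,-0.1,-1.5,0,0,0,60],
  [0.1,-0.1,-1.97,0,0,0,60],
  [0.1,-0.1,-1.97,0,0,0,60],
  [0.1,-0.1,-1.97,0,0,0,0],
  [0.1,-0.1,-1.97,0,0,0,0],
  [0.1,-0.1,-1.97,0,0,0,0],
  [0.1,-0.1,-1.97,0,0,0,0],
  [0.1,-0.1,-1.97,0,0,0,0],
  [0.1,-0.1,-1.97,0,0,0,0],
  [-0.05,-0.11,-1.97,0,0,0,0],
  [-0.2,-0.12,-1.97,0,0,0,0],
  [-0.4,-0.125,-1.97,0,0,0,0],
  [-0.6,-0.13,-1.97,0,0,0,0],
  [-0.8,-0.14,-1.97,0,0,0,0],
  [-0.95,-0.15,-1.97,0,0,0,0],
  [-0.95,-0.15,-1.97,0,0,0,0],
], grip_force=70)

```text
time_s: 20.9
eef_pos: [0.4389, 0.1461, 0.0038]
tcp_rot: [-0.024, 1.0, 0.001, 0.001]
contact_force: [-3.5, 0.4, 15.4]
finger_gap: 0.0288
gripper_force: 71.0
```

```bash
python3 - <<'E'
from h import *
st();d=snap("wrist");p=blob(d,(.435,.145),.06,.05,.0595,"trap c");print(np.percentile(p[:,0],[0,.5]))
E
```

```text
t 20.9 pos [0.4389 0.1461 0.0038] eul [ 1.799e+02  1.000e-01 -1.773e+02] F [-3.5  0.4 15.4] gap 0.0288 q [-0.57  0.44  0.21  2.15 -0.17  0.56  1.39]
trap c 12987 [441.4 149.9] [80.2 52.5] 23.2 z [0.0522 0.057  0.0581]
[0.40380453 0.40453855]
```

play_rows([
  [0,0,0.5,0,0,0,0],
  [0,0,1.22,0,0,0,0],
  [0,-1,1.22,0,0,0,0],
  [1.65,-7.69,1.22,0,0,-8.5,0],
  [1.65,-7.69,1.22,0,0,-8.5,0],
  [1.65,-7.69,1.22,0,0,-8.5,0],
  [1.65,-7.69,1.22,0,0,-8.5,0],
  [1.65,-7.69,1.22,0,0,-8.5,0],
  [1.65,-7.69,1.22,0,0,-8.5,0],
  [1.65,-7.69,1.22,0,0,-8.5,0],
  [1.65,-7.69,1.22,0,0,-8.5,0],
  [1.65,-7.69,1.22,0,0,-8.5,0],
  [1.65,-7.69,1.22,0,0,-8.5,0],
  [1.65,-7.69,1.22,0,0,-8.5,0],
  [1.65,-7.69,1.22,0,0,-8.5,0],
])

```text
time_s: 22.45
eef_pos: [0.5214, -0.2379, 0.0637]
tcp_rot: [0.05, 0.999, 0.0, 0.0]
contact_force: [0.2, -0.0, -1.7]
finger_gap: 0.0286
gripper_force: 69.8
```

```bash
python3 - <<'E'
from h import *
s=st();d=snap("wrist");p=blob(d,(.5,-.24),.06,.09,.125,"trap");print(np.percentile(p[:,0],[0,.5]))
W=world(d);p=W[(W[...,2]>.028)&(W[...,2]<.045)&(abs(W[...,0]-.5)<.035)&(abs(W[...,1]+.31)<.03)];print("d in case",len(p),p.mean(0) if len(p) else 0,np.ptp(p[:,:2],axis=0))
E
```

```text
t 22.45 pos [ 0.5214 -0.2379  0.0637] eul [180.    0.  174.3] F [ 0.2 -0.  -1.7] gap 0.0286 q [ 0.09  0.51  0.37  1.86 -0.25  0.81  2.06]
trap 14716 [ 521.3 -235.3] [73.8 52.4] 14.9 z [0.1047 0.1168 0.1191]
[0.48598492 0.48645395]
d in case 4714 [ 0.50588104 -0.30541222  0.0358306 ] [0.0698821  0.04460758]
```

play_rows([
  [0,0,-0.6,0,0,0,0],
  [0,0,-1.2,0,0,0,0],
  [0,0,-1.45,0,0,0,0],
  [0,0,-1.58,0,0,0,0],
  [0,0,-1.58,0,0,0,0],
  [0,0,-1.58,0,0,0,46],
  [0,0,-1.58,0,0,0,46],
  [0,0,-1.58,0,0,0,46],
  [0,0,-1.4,0,0,0,46],
  [0,0,-0.8,0,0,0,46],
  [0,0,0,0,0,0,46],
  [0,0,1,0,0,0,46],
  [0,0,1.8,0,0,0,46],
  [0,0,2.6,0,0,0,46],
])

```text
time_s: 23.9
eef_pos: [0.521, -0.239, 0.1964]
tcp_rot: [0.051, 0.999, -0.0, 0.001]
contact_force: [0.1, -0.1, 0.0]
finger_gap: 0.046
gripper_force: 0.0
```

```bash
python3 - <<'E'
from h import *
st();d=snap("wrist","w7.png");lid(snap("scene"));W=world(d)
for y0 in (-.312,-.24):
    p=W[(W[...,2]>.03)&(W[...,2]<.045)&(abs(W[...,0]-.51)<.05)&(abs(W[...,1]-y0)<.03)];r=cv2.minAreaRect((p[:,:2]*1000).astype(np.float32));print(r,np.percentile(p[:,2],[5,50,95]))
E
```

```text
t 23.9 pos [ 0.521  -0.239   0.1964] eul [-1.800e+02  1.000e-01  1.742e+02] F [ 0.1 -0.1  0. ] gap 0.046 q [ 0.03  0.35  0.43  1.76 -0.16  1.07  1.99]
lid 3839 1.2940360165552331
((505.8067321777344, -303.3946533203125), (102.19859313964844, 57.20082092285156), 11.559220314025879) [0.03376652 0.03615673 0.0374891 ]
((515.3460083007812, -244.70672607421875), (59.051605224609375, 87.80265045166016), 84.151123046875) [0.0341174  0.03615941 0.03742359]
```

View pics/w7.png

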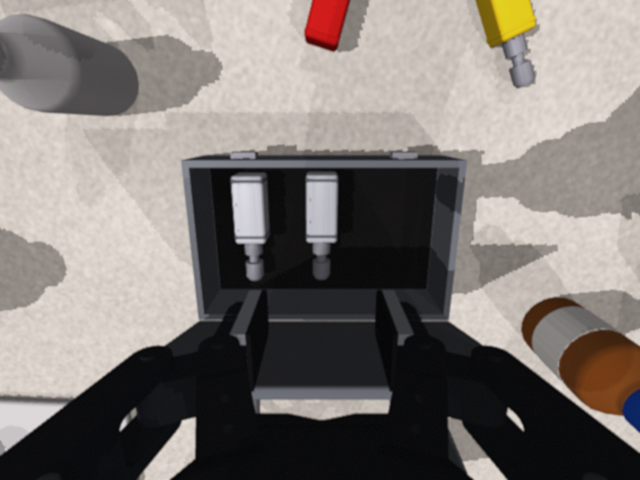

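Both traps lie flat and side by side at (250,210) and (321,210). Next is collar 2.

play_rows([
  [0,0,1,0,0,0,66],
  [0.62,9.4,1,0,0,8.4,66],
  [0.62,9.4,1,0,0,8.4,66],
  [0.62,9.4,1,0,0,8.4,66],
  [0.62,9.4,1,0,0,8.4,66],
  [0.62,9.4,1,0,0,8.4,66],
  [0.62,9.4,1,0,0,8.4,66],
  [0.62,9.4,1,0,0,8.4,66],
  [0.62,9.4,1,0,0,8.4,66],
  [0.62,9.4,1,0,0,8.4,66],
  [0.62,9.4,1,0,0,8.4,66],
  [0.62,9.4,1,0,0,8.4,66],
  [0.62,9.4,1,0,0,8.4,66],
  [0.62,9.4,1,0,0,8.4,66],
  [0.62,9.4,1,0,0,8.4,66],
])

```text
time_s: 25.5
eef_pos: [0.5525, 0.2298, 0.2438]
tcp_rot: [-0.022, 1.0, -0.0, 0.0]
contact_force: [-0.1, -0.8, 0.5]
finger_gap: 0.0658
gripper_force: 0.0
```

play_rows([
  [0,0.02,-1,0,0,0,66],
  [0,0.02,-2,0,0,0,66],
  [0,0.02,-3,0,0,0,66],
  [0,0.02,-4,0,0,0,66],
  [0,0.02,-4.6,0,0,0,66],
  [0,0.02,-4.84,0,0,0,66],
  [0,0.02,-4.84,0,0,0,66],
  [0,0.02,-4.84,0,0,0,0],
  [0,0.02,-4.84,0,0,0,0],
  [0,0.02,-4.84,0,0,0,0],
  [0,0.02,-4.84,0,0,0,0],
  [0,0.02,-4.84,0,0,0,0],
  [0.08,0.024,-4.84,0,0,0,0],
  [0.16,0.028,-4.84,0,0,0,0],
  [0.25,0.032,-4.84,0,0,0,0],
  [0.29,0.032,-4.84,0,0,0,0],
  [0.29,0.032,-4.84,0,0,0,0],
  [0.29,0.032,-4.84,0,0,0,0],
  [0.29,0.032,-4.84,0,0,0,0],
], grip_force=50)

```text
time_s: 27.4
eef_pos: [0.5671, 0.2317, 0.0039]
tcp_rot: [-0.022, 1.0, -0.0, 0.0]
contact_force: [-9.6, -8.1, 16.5]
finger_gap: 0.0426
gripper_force: 51.8
```

play_rows([
  [0,0,0,0,0,0,64],
  [0,0,0,0,0,0,64],
  [0,0,0,0,0,0,64],
  [0,0,0.6,0,0,0,64],
  [0,0,1.2,0,0,0,64],
  [-1,-0.05,2,0,0,0,64],
  [-1.62,-0.07,2,0,0,0,64],
  [-1.62,-0.07,2,0,0,0,64],
])

```text
time_s: 28.2
eef_pos: [0.4823, 0.23, 0.1032]
tcp_rot: [-0.024, 1.0, 0.001, 0.0]
contact_force: [0.2, 0.9, -0.3]
finger_gap: 0.064
gripper_force: 0.0
```

```bash
python3 - <<'E'
from h import *
st();d=snap("wrist");p=blob(d,(.48,.227),.05,.05,.0595,"trap b");print(np.percentile(p[:,0],[0,.5]))
E
```

```text
t 28.2 pos [0.4823 0.23   0.1032] eul [ 179.9    0.  -177.3] F [ 0.2  0.9 -0.3] gap 0.064 q [-0.62  0.37  0.14  1.93 -0.07  0.84  1.18]
trap b 4520 [491.6 228.7] [76.2 30.7] 2.5 z [0.0547 0.0572 0.0583]
[0.4532868  0.45363388]
```

play_rows([
  [0.06,-0.03,-0.8,0,0,0,60],
  [0.06,-0.03,-1.5,0,0,0,60],
  [0.06,-0.03,-1.97,0,0,0,60],
  [0.06,-0.03,-1.97,0,0,0,60],
  [0.06,-0.03,-1.97,0,0,0,0],
  [0.06,-0.03,-1.97,0,0,0,0],
  [0.06,-0.03,-1.97,0,0,0,0],
  [0.06,-0.03,-1.97,0,0,0,0],
  [0.06,-0.03,-1.97,0,0,0,0],
  [0.06,-0.03,-1.97,0,0,0,0],
  [-0.09,-0.04,-1.97,0,0,0,0],
  [-0.24,-0.05,-1.97,0,0,0,0],
  [-0.44,-0.055,-1.97,0,0,0,0],
  [-0.64,-0.06,-1.97,0,0,0,0],
  [-0.84,-0.07,-1.97,0,0,0,0],
  [-1,-0.08,-1.97,0,0,0,0],
  [-1,-0.08,-1.97,0,0,0,0],
], grip_force=70)

```text
time_s: 29.95
eef_pos: [0.4358, 0.2258, 0.0044]
tcp_rot: [-0.023, 1.0, 0.001, 0.001]
contact_force: [-5.3, 0.4, 16.7]
finger_gap: 0.0286
gripper_force: 71.3
```

```bash
python3 - <<'E'
from h import *
st();d=snap("wrist");p=blob(d,(.43,.226),.06,.05,.0595,"trap b");print(np.percentile(p[:,0],[0,.5]))
E
```

```text
t 29.95 pos [0.4358 0.2258 0.0044] eul [ 1.799e+02  1.000e-01 -1.774e+02] F [-5.3  0.4 16.7] gap 0.0286 q [-0.64  0.47  0.12  2.08 -0.1   0.59  1.17]
trap b 13017 [436.8 223. ] [52.1 79.9] 69.7 z [0.0522 0.057  0.0581]
[0.39899029 0.39951953]
```

play_rows([
  [0,0,0.5,0,0,0,0],
  [0,0,1.22,0,0,0,0],
  [0,-2,1.22,0,0,0,0],
  [0,-2,1.22,0,0,0,0],
  [1.9,-7.9,1.22,0,0,-8.4,0],
  [1.9,-7.9,1.22,0,0,-8.4,0],
  [1.9,-7.9,1.22,0,0,-8.4,0],
  [1.9,-7.9,1.22,0,0,-8.4,0],
  [1.9,-7.9,1.22,0,0,-8.4,0],
  [1.9,-7.9,1.22,0,0,-8.4,0],
  [1.9,-7.9,1.22,0,0,-8.4,0],
  [1.9,-7.9,1.22,0,0,-8.4,0],
  [1.9,-7.9,1.22,0,0,-8.4,0],
  [1.9,-7.9,1.22,0,0,-8.4,0],
  [1.9,-7.9,1.22,0,0,-8.4,0],
])

```text
time_s: 31.5
eef_pos: [0.5307, -0.1685, 0.0641]
tcp_rot: [0.05, 0.999, 0.0, 0.0]
contact_force: [-0.1, 0.2, -1.4]
finger_gap: 0.0284
gripper_force: 69.7
```

```bash
python3 - <<'E'
from h import *
s=st();d=snap("wrist");W=world(d);p=W[(W[...,2]>.1)&(W[...,2]<.125)&(abs(W[...,0]-.51)<.05)&(abs(W[...,1]+.169)<.02)];r=cv2.minAreaRect((p[:,:2]*1000).astype(np.float32));print(r,np.percentile(p[:,2],[5,50,95]),np.percentile(p[:,0],.5))
E
```

```text
t 31.5 pos [ 0.5307 -0.1685  0.0641] eul [180.    0.  174.3] F [-0.1  0.2 -1.4] gap 0.0284 q [ 0.03  0.48  0.28  1.9  -0.18  0.79  1.88]
((526.8305053710938, -168.6035919189453), (38.99275207519531, 66.17037200927734), 89.5660171508789) [0.11019972 0.11674563 0.11809061] 0.4940218301829899
```

play_rows([
  [0,0,-0.6,0,0,0,0],
  [0,0,-1.2,0,0,0,0],
  [0,0,-1.45,0,0,0,0],
  [0,0,-1.58,0,0,0,0],
  [0,0,-1.58,0,0,0,0],
  [0,0,-1.58,0,0,0,46],
  [0,0,-1.58,0,0,0,46],
  [0,0,-1.58,0,0,0,46],
  [0,0,-1.4,0,0,0,46],
  [0,0,-0.8,0,0,0,46],
  [0,0,0,0,0,0,46],
  [0,0,1,0,0,0,46],
  [0,0,2,0,0,0,46],
  [0,-1.3,2.8,0,0,0,46],
  [0,-1.3,2.8,0,0,0,46],
])

```text
time_s: 33.05
eef_pos: [0.5312, -0.2376, 0.2083]
tcp_rot: [0.051, 0.999, -0.001, 0.002]
contact_force: [-0.8, 0.1, 0.1]
finger_gap: 0.0461
gripper_force: 0.0
```

```bash
python3 - <<'E'
from h import *
st();d=snap("wrist","w8.png");lid(snap("scene"));W=world(d)
p=W[(abs(W[...,0]-.55)<.12)&(abs(W[...,1]+.24)<.1)&(W[...,2]<.05)];print("case interior z max",np.percentile(p[:,2],[50,95,99,99.9]))
E
```

```text
t 33.05 pos [ 0.5312 -0.2376  0.2083] eul [-179.9    0.3  174.1] F [-0.8  0.1  0.1] gap 0.0461 q [ 0.08  0.34  0.36  1.73 -0.13  1.09  1.95]
lid 3863 1.291363050181209
case interior z max [0.00758125 0.03719201 0.04721829 0.04958331]
```

View pics/w8.png

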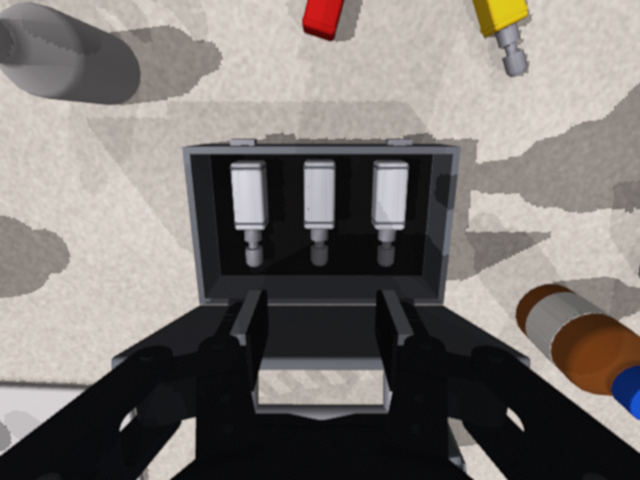

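All three traps are in place, at (250,195), (319,195) and (390,195). Next I'll turn and take the bar again.

play_rows([
  [0,0,1,0,0,-8,40],
  [0,0,1.83,0,0,-16,40],
  [1.93,-0.21,1.83,0,0,-89.7,26],
  [1.93,-0.21,1.83,0,0,-89.7,26],
  [1.93,-0.21,1.83,0,0,-89.7,26],
  [1.93,-0.21,1.83,0,0,-89.7,26],
  [1.93,-0.21,1.83,0,0,-89.7,26],
  [1.93,-0.21,1.83,0,0,-89.7,26],
  [1.93,-0.21,1.83,0,0,-89.7,26],
  [1.93,-0.21,1.83,0,0,-89.7,26],
  [1.93,-0.21,1.83,0,0,-89.7,26],
  [1.93,-0.21,1.83,0,0,-89.7,26],
  [1.93,-0.21,1.83,0,0,-89.7,26],
  [1.93,-0.21,1.83,0,0,-89.7,26],
  [1.93,-0.21,1.83,0,0,-89.7,26],
])

```text
time_s: 34.65
eef_pos: [0.6272, -0.2453, 0.2955]
tcp_rot: [0.74, 0.673, 0.0, -0.0]
contact_force: [-0.2, -0.8, 0.2]
finger_gap: 0.0261
gripper_force: 0.0
```

```bash
python3 - <<'E'
from h import *
st()
E
```

```text
t 34.65 pos [ 0.6272 -0.2453  0.2955] eul [-180.    -0.    84.6] F [-0.2 -0.8  0.2] gap 0.0261 q [-0.1   0.51  0.66  1.37 -0.31  1.37  0.46]
```

play_rows([
  [0.015,-0.04,-1,0,0,0,26],
  [0.015,-0.04,-1.6,0,0,0,26],
  [0.015,-0.04,-2,0,0,0,26],
  [0.015,-0.04,-2.3,0,0,0,26],
  [0.015,-0.04,-2.6,0,0,0,26],
  [0.015,-0.04,-2.76,0,0,0,26],
  [0.015,-0.04,-2.76,0,0,0,26],
  [0.015,-0.04,-2.76,0,0,0,0],
  [0.015,-0.04,-2.76,0,0,0,0],
  [0.015,-0.04,-2.76,0,0,0,0],
  [0.015,-0.04,-2.76,0,0,0,0],
], grip_force=40)

```text
time_s: 35.75
eef_pos: [0.6283, -0.2475, 0.1582]
tcp_rot: [0.74, 0.672, 0.0, 0.001]
contact_force: [0.1, 0.2, 4.9]
finger_gap: 0.0104
gripper_force: 39.6
```

play_rows([
  [-0.22,0.02,0,0,0,0,0],
  [-0.44,0.04,-0.02,0,0,0,0],
  [-0.65,0.07,-0.05,0,0,0,0],
  [-0.87,0.09,-0.1,0,0,0,0],
  [-0.87,0.09,-0.1,0,0,0,0],
])

```text
time_s: 36.25
eef_pos: [0.5836, -0.243, 0.1531]
tcp_rot: [0.741, 0.672, 0.0, 0.0]
contact_force: [-5.1, 0.7, 7.5]
finger_gap: 0.0102
gripper_force: 41.1
```

play_rows([
  [-0.21,0.02,-0.07,0,0,0,0],
  [-0.41,0.04,-0.155,0,0,0,0],
  [-0.6,0.06,-0.255,0,0,0,0],
  [-0.79,0.08,-0.37,0,0,0,0],
  [-0.79,0.08,-0.37,0,0,0,0],
])

```text
time_s: 36.75
eef_pos: [0.5427, -0.2387, 0.1333]
tcp_rot: [0.741, 0.672, -0.001, -0.001]
contact_force: [-7.7, -1.0, 3.7]
finger_gap: 0.0102
gripper_force: 40.5
```

play_rows([
  [-0.18,0.02,-0.13,0,0,0,0],
  [-0.34,0.035,-0.275,0,0,0,0],
  [-0.49,0.05,-0.43,0,0,0,0],
  [-0.63,0.065,-0.6,0,0,0,0],
  [-0.76,0.08,-0.78,0,0,0,0],
  [-0.76,0.08,-0.78,0,0,0,0],
])

```text
time_s: 37.35
eef_pos: [0.5059, -0.2349, 0.0935]
tcp_rot: [0.74, 0.672, -0.0, -0.0]
contact_force: [6.4, -4.2, -8.8]
finger_gap: 0.0104
gripper_force: 39.8
```

play_rows([
  [-0.11,0.01,-0.19,0,0,0,0],
  [-0.2,0.02,-0.385,0,0,0,0],
  [-0.28,0.03,-0.55,0,0,0,0],
  [-0.29,0.03,-0.62,0,0,0,0],
  [-0.29,0.03,-0.66,0,0,0,0],
  [-0.29,0.03,-0.66,0,0,0,0],
])

```text
time_s: 37.95
eef_pos: [0.4927, -0.2339, 0.0632]
tcp_rot: [0.74, 0.672, 0.001, 0.001]
contact_force: [-5.6, 2.5, 38.2]
finger_gap: 0.0103
gripper_force: 45.7
```

```bash
cat >> h.py <<'E'
def shut(d):
    W=world(d);p=W.reshape(-1,3);p=p[np.isfinite(p[:,0])]
    p=p[(p[:,2]>.055)&(p[:,2]<.09)&(abs(p[:,1]+.241)<.1)&(abs(p[:,0]-.555)<.045)]
    for _ in range(3):
        A=np.c_[p[:,:2],np.ones(len(p))];k=np.linalg.lstsq(A,p[:,2],rcond=None)[0];p=p[abs(A@k-p[:,2])<.004]
    print("lid plane",len(p),np.round(k,4),"z at free edge",k@[.48,-.235,1],"hinge",k@[.62,-.248,1])
E
python3 - <<'E'
from h import *
st();shut(snap("scene"));shut(snap("top"))
E
```

```text
t 37.95 pos [ 0.4927 -0.2339  0.0632] eul [179.9  -0.   84.5] F [-5.6  2.5 38.2] gap 0.0103 q [-0.08  0.51  0.59  1.94 -0.39  0.8   0.63]
lid plane 1959 [-0.0008  0.0011  0.0706] z at free edge 0.06992957683149645 hinge 0.06980558113029499
lid plane 695 [ 0.0028 -0.0082  0.0674] z at free edge 0.07059990695898367 hinge 0.07109361338861689
```

Lid shut (slope ≈ 0, free edge at 70 mm, pushing back with 38 N). I'll release and lift away.

play_rows([
  [0,0,0.04,0,0,0,0],
  [0,0,0.04,0,0,0,36],
  [0,0,0.04,0,0,0,36],
  [0,0,0.04,0,0,0,36],
  [0,0,0.04,0,0,0,36],
  [0,0,0.6,0,0,0,36],
  [0,0,1.4,0,0,0,36],
  [0,0,2.4,0,0,0,36],
  [-0.6,0.5,3.4,0,0,0,36],
  [-0.6,0.5,3.4,0,0,0,36],
  [-0.6,0.5,3.4,0,0,0,36],
])

```text
time_s: 39.15
eef_pos: [0.4627, -0.2077, 0.2335]
tcp_rot: [0.74, 0.673, 0.001, 0.001]
contact_force: [0.7, 0.2, -0.5]
finger_gap: 0.0365
gripper_force: 0.0
```

```bash
python3 - <<'E'
from h import *
st();d=snap("scene","s9.png");shut(d);shut(snap("wrist"))
E
```

```text
t 39.15 pos [ 0.4627 -0.2077  0.2335] eul [ 1.798e+02 -1.000e-01  8.450e+01] F [ 0.7  0.2 -0.5] gap 0.0365 q [-0.27  0.2   0.72  1.88 -0.15  1.11  0.42]
lid plane 1958 [-0.0065  0.0015  0.0741] z at free edge 0.0706749022659204 hinge 0.06974476169508849
lid plane 17686 [-0.0037  0.      0.0732] z at free edge 0.07142884963281748 hinge 0.07090675478859693
```

View pics/s9.png

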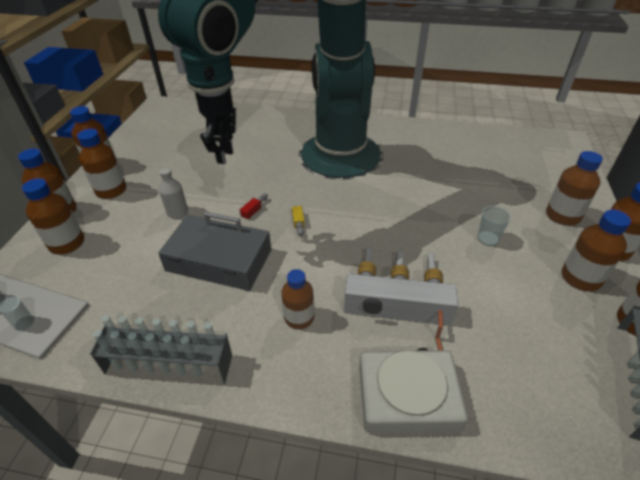

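The case is shut at (215,250), the couplers are empty, and the bottles and beaker stand where they were. Handing in.

```bash
python3 -c "
from plant import *
print(sign_off())"
```

```text
the job is handed in; nothing more can be done
None
```

I handed the job in: the lid held by itself at about 1.29 rad, all three traps (two from the manifold, since coupler 1 was empty, plus the loose one) lie flat side by side in the case, the lid is shut, and the bottles and beaker look untouched; the hand-in returned no verdict.

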